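# Sort the washed-up coffee things on the cake counter

## Robot

A 6-joint arm with a two-finger parallel gripper is mounted at the origin on the work surface. World frame = base frame: x ahead of the robot, y to its left, z up, the work surface at z = 0. Lengths are in mm, angles in rad, forces in N, time in s.
With the tool pointing down it reaches from about 325 to 850 mm from the base axis. Payload 15.5 kg.
Tool frame: the origin (TCP) lies midway between the tips of the shut fingers; the grasp point (between the pads) lies 19 mm behind it (manip.hold_point_z is the z of the grasp point in the tool frame, in mm); z points along the fingers, y is the line along which they close (so a half turn about z gives the same grasp; the last joint's range is limited). The gripper opens to 91 mm and grips with 3 to 60 N. Pads are 32 mm wide; open, the fingers measure 118 mm over their backs; the gripper's body (76 mm by 178 mm) begins 60 mm behind the grasp point.
Start: joints at [-1.399, 0.494, 1.345, -0, 1.302, -0.096], TCP at [164.78, -602.888, 213.915] pointing down, gripper open.
Joint ranges: [-2.91, 2.91], [-0.82, 2.16], [0.22, 2.67], [-1.22, 4.37], [0.12, 2.79], [-3.08, 3.08]. Speed limits (rad/s): [1.89, 1.89, 2.57, 3.01, 3.01, 3.01].

## Interface

Orientations are given as [roll, pitch, yaw] about the fixed x, y, z axes, in that order (R = Rz(yaw) Ry(pitch) Rx(roll)).
In Python, from workcell import manip gives the robot as it stands. The module is installed in compiled form; this text tells all that it offers.
- The arm moves only by the tool servo_tool, never from a script. Its argument "plan" is a list of rows, each a list of 3 entries, a list of its own where there are three numbers: the finger opening in m, from 0 to 0.0912, then the shift along the tool's x, y, z in m, then the turn, a rotation vector about the tool's x, y, z in degrees. In form: [[grip, [x, y, z], [rx, ry, rz]], ...]. A call has 1 to 12 rows; each row is the pose to reach, as a shift and turn from the pose commanded when the call began, along the tool's axes at that moment; what a row does not reach only later rows make up. A row lasts 1/12 s, in which the tool goes at most 41.7 mm and 7.16 degrees, less where a joint would pass 70% of its speed; a pose out of reach is approached as far as the arm can. A call with a gripper value outside its range is refused whole. The fingers move at their own pace and stop on an object; "force" is the grip in N (left out, the last holds). Time passes only in rows, so rows that repeat a pose let the fingers close. It gives the time, the measured TCP pose, the force, the opening and the grip force at its end, in the units of the state.
- manip.get_state(): the state, without advancing time (a new reading comes with each control period).
- manip.capture(name): name is "side" or "top"; returns a dict with "color" (480x640x3 uint8, red, green, blue), "depth" (480x640 float32, mm along the optical axis (not along the pixel's ray), 0 where there is no reading), "fx", "fy", "cx", "cy" (pixels), "origin" and "orientation" of the camera in the world. Camera axes: x right, y up, looking along -z (the intrinsics and any distortion apply to the point x, -y, -z); pixel columns grow to the right and rows downward; lengths in mm; the calibration is good to about 2 mm. A picture is of the moment at which its call begins.
- manip.close_job(): hands the job in; it is judged then, once.
The state is a dict: "time_s": time; "joint_pos": joint angles; "qd": joint speeds; "joint_efforts": joint torques, N m; "eef_pos": TCP position; "tool_rot": TCP orientation; "contact_force": force on the tool from outside, world axes, zero at the start; "torque": the same for the moment, N m; "opening": finger opening in mm; "gripper_force": force on a finger pad.
Only numpy, scipy, OpenCV 4.12 (cv2) and the standard library are available. Lean on these libraries where they do the work, as an engineer would, in place of code of your own. Each camera call takes 0.05 s, during which the arm holds its last target. There are 200 camera calls.

## Task

Sort the washed coffee things into their places on the counter: both espresso cups upright on the floor of the round brass tray, both sugar tins standing on their bases on the floor of the oblong wooden tray, and the tamper upright with its foot down in the round recess of the wooden block. Set each one down gently, never letting it drop, and leave the milk jug and the sugar pourer standing where they are.

Things in the scene. Friction and masses are not known exactly. Their poses are not given: they have to be found in the camera images.
- cup_1: Espresso cup without handle, white glazed ceramic, open at the top, standing upright. 58 high; outside diameter 60 at the rim, 58 at 12 above the foot, 52 at the foot; wall 4; about 130 g. All sizes in mm. Origin: centre of its underside, z up. The two cups are alike and interchangeable.
- cup_2: Espresso cup without handle, white glazed ceramic, open at the top, standing upright. 58 high; outside diameter 60 at the rim, 58 at 12 above the foot, 52 at the foot; wall 4; about 130 g. All sizes in mm. Origin: centre of its underside, z up. The two cups are alike and interchangeable.
- tin_1: Small closed oblong sugar tin, plain aluminium, flat lid with a dark seam below it, standing on its base. 64 (own x) by 44 (own y) by 52 high (own z); about 160 g. All sizes in mm. Origin: centre of its underside. The two tins are alike and interchangeable.
- tin_2: Small closed oblong sugar tin, plain aluminium, flat lid with a dark seam below it, standing on its base. 64 (own x) by 44 (own y) by 52 high (own z); about 160 g. All sizes in mm. Origin: centre of its underside. The two tins are alike and interchangeable.
- tamper: Coffee tamper standing upright: steel disc foot 58 in diameter and 22 high, thin steel neck (20 in diameter, from 22 to 44), dark wooden handle, a plain upright cylinder 34 in diameter from 44 to 90 above the underside; about 320 g, weight low. All sizes in mm. Origin: centre of its underside, z up.
- cup_tray: Round brass tray, fixed to the counter, 200 in diameter, rim 12 high and 4 thick, flat floor 4 above the counter and 186 across. The cups belong here. All sizes in mm. Origin: centre of its underside.
- tin_tray: Oblong pale wooden tray, fixed to the counter, 120 (own x) by 200 (own y, its long side), walls 5 thick and 18 high, inside 110 by 190, floor 5 above the counter. The tins belong here. All sizes in mm. Origin: centre of its underside.
- tamper_block: Square wooden block, fixed to the counter, 120 by 120 by 22 high, with a round recess in the middle of its top, 83 in diameter and 10 deep (its floor is 12 above the counter). The tamper belongs here, foot in the recess. All sizes in mm. Origin: centre of the block's underside; the recess is centred over it.
- milk_jug: Bystander: steel milk jug, belly 74 in diameter, 85 high, with a loop handle reaching 60 out along its own x; loose. All sizes in mm. Origin: centre of its underside.
- sugar_pourer: Bystander: round amber glass sugar pourer, 60 in diameter, with a conical steel spout on top, 94 high in all; loose. All sizes in mm. Origin: centre of its underside.
Things that resemble listed ones, but are neither listed nor needed, are in the scene too. Leave any green or purple look-alike of the cup_1 alone.

How it is judged (in metres and radians):
At the end, for the whole second after the job is handed in: Cups on the round tray (centre within 69 mm of its), tins in the oblong tray (centre within 42 mm across, 80 mm along), tamper in the recess (centre within 16 mm), each resting on the floor (underside within 6 mm of it), upright to 0.1 rad, at rest (under 0.03 m/s) (horizontal distance between each of cup_1, cup_2 and cup_tray below 0.069 m and z of cup_1 in the frame of cup_tray between 0 and 0.01 m and angle between each of cup_1, cup_2, tin_1, tin_2, tamper's own z axis and vertical below 0.1 rad and z of cup_2 in the frame of cup_tray between 0 and 0.01 m and x of tin_1 in the frame of tin_tray between -0.042 and 0.042 m and y of tin_1 in the frame of tin_tray between -0.08 and 0.08 m and z of tin_1 in the frame of tin_tray between 0 and 0.011 m and x of tin_2 in the frame of tin_tray between -0.042 and 0.042 m and y of tin_2 in the frame of tin_tray between -0.08 and 0.08 m and z of tin_2 in the frame of tin_tray between 0 and 0.011 m and horizontal distance between tamper and tamper_block below 0.016 m and z of tamper in the frame of tamper_block between 0.006 and 0.018 m and linear speed of each of cup_1, cup_2, tin_1, tin_2, tamper below 0.03 m/s); the robot touches nothing.
It fails at once if a cup, a tin or the tamper is let fall (faster than 0.7 m/s, as after a 25 mm drop, with no finger on it) ((linear speed of cup_1 above 0.7 m/s and contact force between the fingers and cup_1 below 0.05 N) or (linear speed of cup_2 above 0.7 m/s and contact force between the fingers and cup_2 below 0.05 N) or (linear speed of tin_1 above 0.7 m/s and contact force between the fingers and tin_1 below 0.05 N) or (linear speed of tin_2 above 0.7 m/s and contact force between the fingers and tin_2 below 0.05 N) or (linear speed of tamper above 0.7 m/s and contact force between the fingers and tamper below 0.05 N)).
It fails at once if the milk jug is shifted more than 30 mm or tipped more than 0.5 rad (distance of milk_jug from where it was at the start of the episode above 0.03 m or angle between milk_jug's own z axis and vertical above 0.5 rad).
It fails at once if the sugar pourer is shifted more than 30 mm or tipped more than 0.5 rad (distance of sugar_pourer from where it was at the start of the episode above 0.03 m or angle between sugar_pourer's own z axis and vertical above 0.5 rad).
It also fails if it takes over 120 s, if anything falls off the work surface, if the arm or the gripper's body presses on something with over 40 N, if the wrist force passes 120 N, or if a joint passes its speed limit or range.

## Working session

There is one attempt and no reset: what is moved stays moved. The work goes in short steps, Python scripts to look and compute and a tool call to move; the robot and the scene stay as the last step left them, time stands still between calls to the robot, and variables do not carry over. Pictures are saved under pics/ and viewed, at most 14 in all, crops included, and the job is handed in when it is done.

Besides the shell and the picture viewer there is one more tool, called after ">>>" as a command line: name --argument value ..., lists and objects as JSON in quotes. servo_tool: Moves the arm, as the interface text tells. Its arguments: {"type":"object","properties":{"plan":{"type":"array","items":{"type":"array"}},"force":{"type":"number"}},"required":["plan"]}

```bash
mkdir -p pics; cat > h.py <<'E'
import numpy as np, cv2, pickle
from scipy.spatial.transform import Rotation as R
from workcell import manip
def snap(n,f):
    c=manip.capture(n); cv2.imwrite(f'pics/{f}.png',c['color'][:,:,::-1]); pickle.dump(c,open(f'pics/{f}.pkl','wb')); return c
def rot(c):
    o=np.array(c['orientation'],float)
    return o if o.shape==(3,3) else (R.from_euler('xyz',o).as_matrix() if o.size==3 else R.from_quat(o).as_matrix())
def cloud(c):
    v,u=np.mgrid[:480,:640]; d=c['depth']
    P=np.stack([(u-c['cx'])/c['fx']*d,-(v-c['cy'])/c['fy']*d,-d],-1)
    return P@rot(c).T+np.array(c['origin'])
def ray(c,u,v,z):
    d=rot(c)@np.array([(u-c['cx'])/c['fx'],-(v-c['cy'])/c['fy'],-1]); o=np.array(c['origin'],float)
    return o+d*(z-o[2])/d[2]
E
python3 - <<'E'
from h import *
for n in('top','side'):
    c=snap(n,n+'0'); print(n,{k:v for k,v in c.items() if k not in('color','depth')},(c['depth']>0).mean())
    P=cloud(c); print([np.round(P[v,u]) for v,u in((100,100),(240,320),(400,500))])
print(manip.get_state(),manip.hold_point_z)
E
```

```text
top {'fx': 566.0203704750494, 'fy': 566.0203704750494, 'cx': 325.099494146784, 'cy': 236.85270567726403, 'origin': array([ 219.61410033,  -13.25307917, 1512.87649005]), 'orientation': array([ 0.17406841,  0.01834404, -1.58031152])} 0.996025390625
[array([814., 575., 175.]), array([477.,  26.,   5.]), array([ 144., -207.,  815.])]
side {'fx': 612.9404340802488, 'fy': 612.9404340802488, 'cx': 317.54089625073453, 'cy': 241.07051354192453, 'origin': array([-637.8289012 , -470.72141453,  859.76812226]), 'orientation': array([ 0.96730558,  0.01643038, -1.18245328])} 0.996064453125
[array([2092., 2073., -501.]), array([487.,  -2.,  23.]), array([ 165., -479.,    0.])]
{'time_s': 0.1, 'joint_pos': array([-1.39951705e+00,  4.94138904e-01,  1.34605308e+00,  1.32206138e-05,
        1.30249971e+00, -9.54616352e-02]), 'qd': array([ 0.00019547, -0.00098621, -0.00164031,  0.00044809,  0.00051633,
       -0.00246741]), 'joint_efforts': array([ 1.47862502e-03, -8.80243134e+01, -3.82544446e+01,  7.08753057e-02,
        4.82281786e-02, -6.63001856e-06]), 'eef_pos': array([ 164.71645302, -602.55757455,  213.39223755]), 'tool_rot': array([-3.14049982e+00, -1.17443341e-04,  2.66737337e-01]), 'contact_force': array([0.43371108, 0.46824247, 0.27890204]), 'torque': array([-0.00368899,  0.01262544, -0.0010278 ]), 'gripper_force': 0.0, 'opening': 91.43944555705339} -18.8
```

View pics/top0.png

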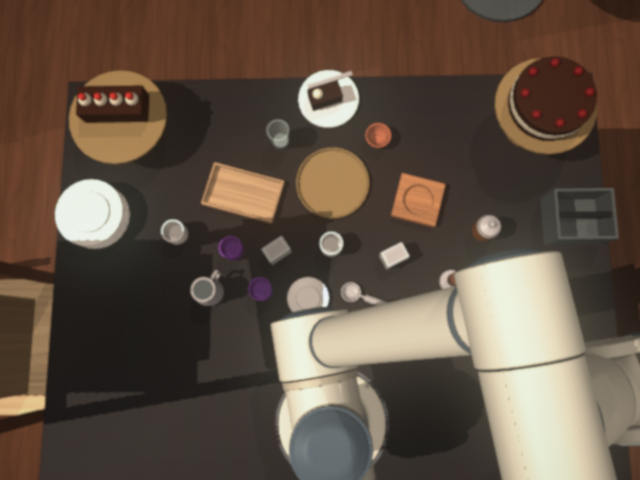

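View pics/side0.png

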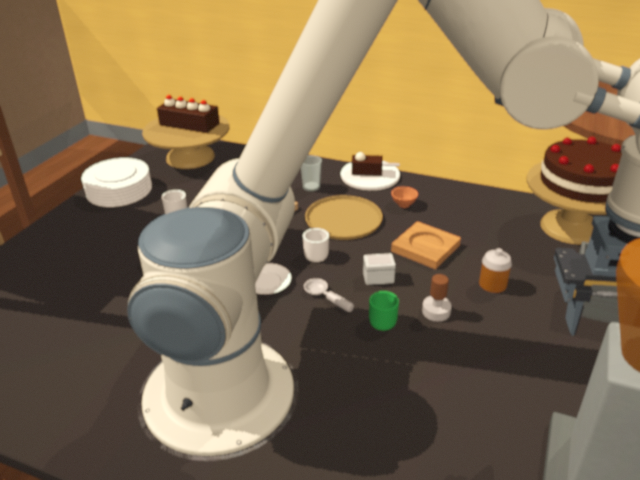

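The top view shows white cups at (174,232) and (331,243), tins at (276,249) and (395,255), and the tamper at (450,281), half hidden by the arm. The trays are at (243,192) and (333,182), the block is at (418,200), the jug at (207,290) and the pourer at (488,227). The side view shows the tamper at (438,300), with the green look-alike at (383,310).

```bash
cat > m.py <<'E'
from h import *
T=pickle.load(open('pics/top0.pkl','rb'));S=pickle.load(open('pics/side0.pkl','rb'))
PT,PS=cloud(T),cloud(S)
def reg(P,c,r,zl,zh):
    m=(np.hypot(P[...,0]-c[0],P[...,1]-c[1])<r)&(P[...,2]>zl)&(P[...,2]<zh); return P[m]
def show(n,u,v,z,r,zl,zh):
    c=ray(T,u,v,z)
    for nm,P in(('T',PT),('S',PS)):
        q=reg(P,c,r,zl,zh)
        if len(q)<8: print(n,nm,len(q)); continue
        xy=q[:,:2].astype(np.float32); rc=cv2.minAreaRect(xy); ec=cv2.minEnclosingCircle(xy)
        print(n,nm,len(q),'ray',np.round(c[:2]),'ztop',np.round(np.percentile(q[:,2],[50,98]),1),'rect',np.round(rc[0],1),np.round(rc[1],1),round(rc[2],1),'circ',np.round(ec[0],1),round(ec[1],1))
print('table',[np.round(np.median(P[240:400,150:250][...,2] if P is PT else P[400:470,450:530,2]),1) for P in(PT,PS)])
show('cupA',174,232,58,45,40,70);show('cupB',331,243,58,45,40,70)
show('tinA',276,249,52,45,42,60);show('tinB',395,255,52,45,42,60)
show('tamper',450,281,90,35,60,105);show('tamperfoot',450,281,22,45,12,30)
show('ctray',333,182,8,108,8,20);show('cfloor',333,182,4,70,-5,10)
show('ttray',243,192,18,125,12,25);show('tfloor',243,192,5,35,-5,12)
show('block',418,200,22,90,16,30);show('recess',418,200,12,30,0,18)
show('jug',207,290,85,75,60,100);show('pourer',488,227,94,45,30,110)
show('purp1',231,247,58,45,40,70);show('purp2',260,289,58,45,40,70);show('spoon',352,292,20,80,10,60);show('plate',308,297,10,60,5,60)
c=S
for n,u,v,z in(('tamp top S',440,280,90),('tamp foot S',436,308,10),('green S',384,296,58)): print(n,np.round(ray(S,u,v,z)))
E
python3 m.py
```

```text
table [np.float64(0.2), np.float64(-1.4)]
cupA T 179 ray [494. 408.] ztop [55.3 64. ] rect [498.8 411.7] [58.  58.2] 30.3 circ [499.6 410.9] 30.6
cupA S 270 ray [494. 408.] ztop [50.  58.8] rect [492.2 412.2] [67.8 59.2] 23.8 circ [491.9 412.8] 35.7
cupB T 144 ray [459.  -4.] ztop [56.5 64.6] rect [460.   -4.3] [57.9 57.5] 86.4 circ [461.3  -4.5] 30.1
cupB S 332 ray [459.  -4.] ztop [50.4 58.5] rect [453.7  -4.5] [59.7 64. ] 75.2 circ [453.8  -2. ] 35.3
tinA T 410 ray [446. 140.] ztop [51.6 57.8] rect [447.8 140.3] [45.6 63.2] 33.5 circ [447.5 139.7] 37.2
tinA S 0
tinB T 422 ray [ 427. -170.] ztop [51.8 57.7] rect [ 429.9 -169.8] [44.7 64.4] 26.9 circ [ 429.9 -169.4] 37.6
tinB S 412 ray [ 427. -170.] ztop [50.2 54.2] rect [ 422.8 -169.5] [49.9 64.4] 28.1 circ [ 424.4 -168.7] 38.0
tamper T 79 ray [ 354. -302.] ztop [86.3 94.7] rect [ 360.3 -309.1] [32.  14.2] 8.6 circ [ 361.1 -314.6] 16.1
tamper S 302 ray [ 354. -302.] ztop [83.6 90.5] rect [ 355.2 -318.5] [32.7 34.1] 71.3 circ [ 355.1 -318.2] 17.8
tamperfoot T 146 ray [ 360. -316.] ztop [21.4 28.1] rect [ 368.4 -307.9] [31.7 54.8] 67
[... 1640 characters left out ...]
ct [453.1 259.2] [58.3 57. ] 44.0 circ [452.9 259.8] 30.5
purp1 S 0
purp2 T 142 ray [342. 180.] ztop [56.  62.7] rect [344.3 181.2] [59.6 57.1] 87.0 circ [344.4 181. ] 30.0
purp2 S 0
spoon T 303 ray [334. -58.] ztop [14.6 23.3] rect [342.1 -56. ] [ 81.1 155.2] 0.3 circ [332.5 -57.5] 79.5
spoon S 258 ray [334. -58.] ztop [13.1 19.6] rect [325.5 -55.9] [156.5  63.9] 88.1 circ [325.5 -55.9] 79.4
plate T 858 ray [323.  59.] ztop [ 9.7 18.6] rect [334.8  60.9] [ 83.2 117.7] 10.1 circ [324.4  58.9] 58.9
plate S 501 ray [323.  59.] ztop [ 9.3 14.2] rect [323.8  43.7] [112.5  72.7] 13.3 circ [320.8  57.3] 56.6
tamp top S [ 351. -319.   90.]
tamp foot S [ 358. -317.   10.]
green S [ 300. -219.   58.]
```

Both views agree on the heights: table 0, cups 58, tins 52, tamper 90, tray floor 4 and recess floor 12. The x offsets of ±3 mm between views average out. Next I refine the tin tray and work out the first moves.

```bash
cat > go.py <<'E'
# usage: go.py x y z yawdeg [x y z yawdeg ...]: shifts (m) and z-turn (deg) from the present pose
import sys; from h import *
s=manip.get_state(); p=s['eef_pos']; M=R.from_euler('xyz',s['tool_rot'])
print('t',round(s['time_s'],2),'p',np.round(p,1),'rot',np.round(s['tool_rot'],3),'open',round(s['opening'],1),'gf',round(s['gripper_force'],1))
a=np.array(sys.argv[1:],float).reshape(-1,4)
for x,y,z,w in a:
    d=M.inv().apply(np.array([x,y,z])-p)/1000; t=R.from_euler('xyz',[np.pi,0,np.deg2rad(w)])
    print([x,y,z,w],'->',np.round(d,4),np.round((M.inv()*t).as_rotvec(degrees=True),1))
E
python3 - <<'E'
from h import *
c=pickle.load(open('pics/top0.pkl','rb')); hsv=cv2.cvtColor(c['color'],cv2.COLOR_RGB2HSV)
m=cv2.inRange(hsv,(5,40,70),(25,200,255)); m[:,:195]=0;m[:,292:]=0;m[:155]=0;m[228:]=0
k=max(cv2.findContours(m,cv2.RETR_EXTERNAL,cv2.CHAIN_APPROX_NONE)[0],key=cv2.contourArea)
q=np.array([ray(c,u,v,18)[:2] for u,v in k[:,0]],np.float32); print('tintray',cv2.minAreaRect(q))
E
python3 go.py 356 -318 160 15.3 356 -318 49 15.3
```

```text
tintray ((610.4085083007812, 237.22117614746094), (211.5667724609375, 133.43240356445312), 74.236328125)
t 0.1 p [ 164.7 -602.6  213.4] rot [-3.14  -0.     0.267] open 91.4 gf 0.0
[np.float64(356.0), np.float64(-318.0), np.float64(160.0), np.float64(15.3)] -> [ 0.2595 -0.224   0.0537] [-0.1 -0.  -0. ]
[np.float64(356.0), np.float64(-318.0), np.float64(49.0), np.float64(15.3)] -> [ 0.2595 -0.2239  0.1647] [-0.1 -0.  -0. ]
```

>>> servo_tool --plan '[[0.07,[0.26,-0.224,0.053],[0,0,0]],[0.07,[0.26,-0.224,0.053],[0,0,0]],[0.07,[0.26,-0.224,0.053],[0,0,0]],[0.07,[0.26,-0.224,0.053],[0,0,0]],[0.07,[0.26,-0.224,0.053],[0,0,0]],[0.07,[0.26,-0.224,0.053],[0,0,0]],[0.07,[0.26,-0.224,0.053],[0,0,0]],[0.07,[0.26,-0.224,0.053],[0,0,0]],[0.07,[0.26,-0.224,0.053],[0,0,0]],[0.07,[0.26,-0.224,0.053],[0,0,0]],[0.07,[0.26,-0.224,0.053],[0,0,0]],[0.07,[0.26,-0.224,0.053],[0,0,0]]]'

```text
time_s: 1.1
eef_pos: [356.4, -318.8, 161.0]
tool_rot: [3.141, 0.0, 0.267]
contact_force: [-0.2, -0.4, -0.5]
opening: 70.2
gripper_force: 0.0
```

```bash
python3 - <<'E'
from h import *
snap('top','top1');snap('side','side1')
E
sed -i "s/top0/top1/;s/side0/side1/" m.py; python3 m.py | egrep 'ttray|tfloor|tamper|jug|cup|tin|purp'; python3 go.py 356 -318 49 15.3
```

```text
cupA T 181 ray [494. 408.] ztop [55.2 63.2] rect [498.7 411.7] [58.5 59. ] 29.2 circ [499.3 410.9] 30.8
cupA S 0
cupB T 0
cupB S 328 ray [459.  -4.] ztop [50.3 59.1] rect [455.3  -4.1] [59.2 64.2] 88.4 circ [454.2  -1.1] 34.4
tinA T 363 ray [446. 140.] ztop [52.3 58.2] rect [448.5 140.5] [45.5 63.9] 32.7 circ [447.3 140.1] 36.2
tinA S 274 ray [446. 140.] ztop [50.1 54.1] rect [444.3 136.2] [52.4 53. ] 34.9 circ [442.3 137.3] 34.5
tinB T 168 ray [ 427. -170.] ztop [52.  58.7] rect [ 437.9 -185.9] [43.9 30.7] 29.1 circ [ 437.6 -185.5] 25.7
tinB S 410 ray [ 427. -170.] ztop [50.2 54.2] rect [ 423.4 -169.1] [52.6 64.4] 28.1 circ [ 423.8 -168.3] 38.2
tamper T 0
tamper S 302 ray [ 354. -302.] ztop [83.6 90.6] rect [ 354.7 -318.5] [35.8 34.1] 24.7 circ [ 355.4 -319. ] 20.3
tamperfoot T 0
tamperfoot S 392 ray [ 360. -316.] ztop [20.  28.1] rect [ 352.9 -318.4] [55.6 56.2] 13.6 circ [ 355.9 -319.8] 31.0
ttray T 534 ray [610. 234.] ztop [17.3 23.3] rect [611.6 235.9] [201.9 121.8] 73.9 circ [611.  235.5] 115.5
ttray S 389 ray [610. 234.] ztop [15.1 19.4] rect [605.6 236.1] [208.4 127.7] 74.1 circ [606.6 234.7] 114.5
tfloor T 481 ray [613. 237.] ztop [ 5.1 11.2] rect [612.8 237.1] [68.1 67.7] 2.8 circ [613.2 236.7] 34.9
tfloor S 270 ray [613. 237.] ztop [3.1 7.6] rect [613.3 236.4] [66.5 68.7] 79.4 circ [613.2 236.6] 34.9
jug T 554 ray [338. 311.] ztop [84.7 91.7] rect [350.6 320.2] [63.9 81.7] 88.6 circ [353.3 313.9] 44.6
jug S 0
purp1 T 163 ray [452. 257.] ztop [55.7 62.8] rect [453.  259.2] [59.2 56.9] 44.8 circ [453.6 259. ] 30.2
purp1 S 0
purp2 T 141 ray [342. 180.] ztop [55.8 63. ] rect [344.  181.3] [57.3 59.4] 5.2 circ [344.6 181.1] 30.1
purp2 S 0
t 1.2 p [ 356.2 -319.2  161. ] rot [ 3.141 -0.     0.266] open 69.9 gf 0.0
[np.float64(356.0), np.float64(-318.0), np.float64(49.0), np.float64(15.3)] -> [ 1.00e-04 -1.20e-03  1.12e-01] [ 0.  -0.  -0.1]
```

View pics/side1.png

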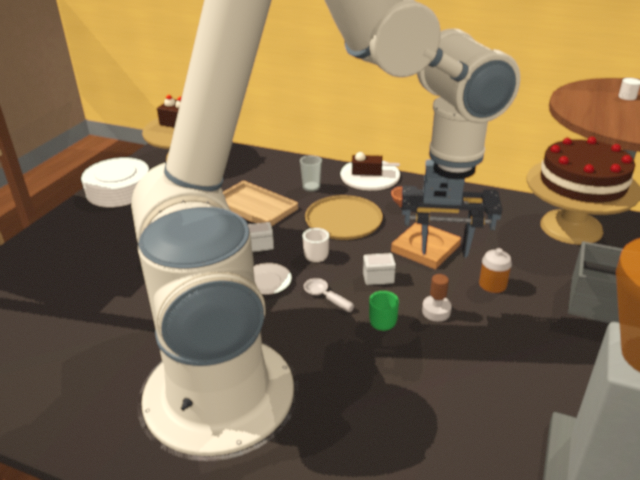

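The side view shows the open fingers at (445,230), centred above the tamper at (437,295). The green cup at (383,310) is clear of them. Descending to grasp.

>>> servo_tool --plan '[[0.07,[0,-0.001,0.03],[0,0,0]],[0.07,[0,-0.001,0.06],[0,0,0]],[0.07,[0,-0.001,0.09],[0,0,0]],[0.07,[0,-0.001,0.112],[0,0,0]],[0.07,[0,-0.001,0.112],[0,0,0]],[0.025,[0,-0.001,0.112],[0,0,0]],[0.025,[0,-0.001,0.112],[0,0,0]],[0.025,[0,-0.001,0.112],[0,0,0]],[0.025,[0,-0.001,0.112],[0,0,0]],[0.025,[0,-0.001,0.112],[0,0,0]],[0.025,[0,-0.001,0.112],[0,0,0]],[0.025,[0,-0.001,0.112],[0,0,0]]]' --force 30

```text
time_s: 2.2
eef_pos: [356.7, -317.8, 49.5]
tool_rot: [3.14, -0.001, 0.267]
contact_force: [-0.1, -1.1, 8.9]
opening: 33.4
gripper_force: 30.0
```

```bash
python3 go.py 356 -318 150 15.3 580 -240.5 150 15.3
```

```text
t 2.2 p [ 356.7 -317.8   49.5] rot [ 3.14e+00 -1.00e-03  2.67e-01] open 33.4 gf 30.0
[np.float64(356.0), np.float64(-318.0), np.float64(150.0), np.float64(15.3)] -> [-7.000e-04  1.000e-04 -1.005e-01] [ 0.1 -0.  -0. ]
[np.float64(580.0), np.float64(-240.5), np.float64(150.0), np.float64(15.3)] -> [ 0.2358 -0.0156 -0.1003] [ 0.1 -0.  -0. ]
```

>>> servo_tool --plan '[[0.025,[0,0,-0.02],[0,0,0]],[0.025,[0,0,-0.05],[0,0,0]],[0.025,[0,0,-0.08],[0,0,0]],[0.025,[0.02,-0.001,-0.1],[0,0,0]],[0.025,[0.055,-0.004,-0.1],[0,0,0]],[0.025,[0.09,-0.006,-0.1],[0,0,0]],[0.025,[0.125,-0.008,-0.1],[0,0,0]],[0.025,[0.16,-0.011,-0.1],[0,0,0]],[0.025,[0.195,-0.013,-0.1],[0,0,0]],[0.025,[0.22,-0.015,-0.1],[0,0,0]],[0.025,[0.236,-0.016,-0.1],[0,0,0]],[0.025,[0.236,-0.016,-0.1],[0,0,0]]]'

```text
time_s: 3.2
eef_pos: [582.2, -238.1, 148.4]
tool_rot: [-3.141, -0.001, 0.269]
contact_force: [-1.1, 0.9, -4.0]
opening: 33.9
gripper_force: 30.0
```

```bash
python3 go.py 580 -240.5 61.5 15.3; python3 - <<'E'
from h import *
snap('side','side2')
E
```

```text
t 3.2 p [ 582.2 -238.1  148.4] rot [-3.141e+00 -1.000e-03  2.690e-01] open 33.9 gf 30.0
[np.float64(580.0), np.float64(-240.5), np.float64(61.5), np.float64(15.3)] -> [-0.0028  0.0018  0.0869] [-0.  -0.   0.1]
```

View pics/side2.png

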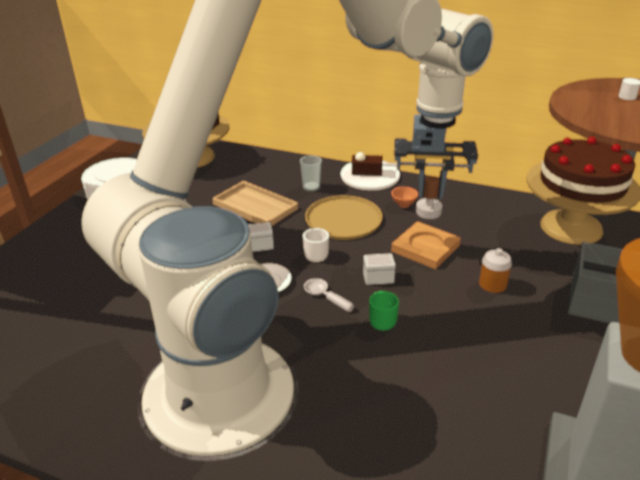

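The tamper hangs upright at (430,205), above the block. Lowering it into the recess.

>>> servo_tool --plan '[[0.025,[0,0,0.0],[0,0,0]],[0.025,[0,0,0.02],[0,0,0]],[0.025,[0,0,0.04],[0,0,0]],[0.025,[0,0,0.06],[0,0,0]],[0.025,[0,0,0.072],[0,0,0]],[0.025,[0,0,0.079],[0,0,0]],[0.025,[0,0,0.083],[0,0,0]],[0.025,[0,0,0.085],[0,0,0]],[0.025,[0,0,0.086],[0,0,0]],[0.025,[0,0,0.087],[0,0,0]],[0.025,[0,0,0.088],[0,0,0]],[0.025,[0,0,0.088],[0,0,0]]]'

```text
time_s: 4.25
eef_pos: [580.1, -239.9, 61.6]
tool_rot: [3.141, -0.001, 0.267]
contact_force: [-0.1, -0.6, 0.3]
opening: 33.8
gripper_force: 30.0
```

>>> servo_tool --plan '[[0.04,[0,0,0],[0,0,0]],[0.065,[0,0,0],[0,0,0]],[0.065,[0,0,0],[0,0,0]],[0.065,[0,0,0],[0,0,0]],[0.065,[0,0,0],[0,0,0]],[0.065,[0,0,-0.02],[0,0,0]],[0.065,[0,0,-0.05],[0,0,0]],[0.065,[0,0,-0.08],[0,0,0]],[0.065,[0,0,-0.11],[0,0,0]],[0.065,[0,0,-0.11],[0,0,0]],[0.065,[0,0,-0.11],[0,0,0]]]'

```text
time_s: 5.17
eef_pos: [580.6, -240.1, 172.6]
tool_rot: [3.139, -0.003, 0.267]
contact_force: [0.1, 0.5, -0.8]
opening: 65.2
gripper_force: 0.0
```

```bash
python3 go.py 426.5 -169.5 120 -62 426.5 -169.5 13 -62
```

```text
t 5.17 p [ 580.6 -240.1  172.6] rot [ 3.139e+00 -3.000e-03  2.670e-01] open 65.2 gf 0.0
[np.float64(426.5), np.float64(-169.5), np.float64(120.0), np.float64(-62.0)] -> [-0.1301 -0.1088  0.0521] [ 0.  -0.2 77.3]
[np.float64(426.5), np.float64(-169.5), np.float64(13.0), np.float64(-62.0)] -> [-0.1304 -0.1091  0.1591] [ 0.  -0.2 77.3]
```

>>> servo_tool --plan '[[0.075,[-0.13,-0.109,0.04],[0,0,-102.7]],[0.075,[-0.13,-0.109,0.04],[0,0,-102.7]],[0.075,[-0.13,-0.109,0.04],[0,0,-102.7]],[0.075,[-0.13,-0.109,0.04],[0,0,-102.7]],[0.075,[-0.13,-0.109,0.04],[0,0,-102.7]],[0.075,[-0.13,-0.109,0.04],[0,0,-102.7]],[0.075,[-0.13,-0.109,0.04],[0,0,-102.7]],[0.075,[-0.13,-0.109,0.04],[0,0,-102.7]],[0.075,[-0.13,-0.109,0.04],[0,0,-102.7]],[0.075,[-0.13,-0.109,0.04],[0,0,-102.7]],[0.075,[-0.13,-0.109,0.04],[0,0,-102.7]],[0.075,[-0.13,-0.109,0.04],[0,0,-102.7]]]'

```text
time_s: 6.17
eef_pos: [424.9, -168.4, 129.9]
tool_rot: [-3.14, -0.001, 1.773]
contact_force: [-0.4, 0.1, -1.5]
opening: 75.5
gripper_force: 0.0
```

```bash
python3 go.py 426.5 -169.5 17 118; python3 - <<'E'
from h import *
snap('side','side3'); snap('top','top3')
E
sed -i "s/top1/top3/;s/side1/side3/" m.py; python3 m.py | egrep 'tinB|cupB'
```

```text
t 6.17 p [ 424.9 -168.4  129.9] rot [-3.140e+00 -1.000e-03  1.773e+00] open 75.5 gf 0.0
[np.float64(426.5), np.float64(-169.5), np.float64(17.0), np.float64(118.0)] -> [-0.0016  0.0015  0.1129] [ -0.1  -0.1 -16.4]
cupB T 101 ray [459.  -4.] ztop [56.1 62.7] rect [467.7  -9. ] [58.5 42.8] 58.5 circ [461.8  -5.1] 29.8
cupB S 327 ray [459.  -4.] ztop [50.8 58.3] rect [453.8  -4.5] [64.7 59.8] 60.7 circ [455.6  -2.8] 34.6
tinB T 2
tinB S 414 ray [ 427. -170.] ztop [50.1 54.1] rect [ 422.2 -170.2] [50.8 64.1] 27.0 circ [ 424.9 -168.8] 38.6
```

View pics/side3.png

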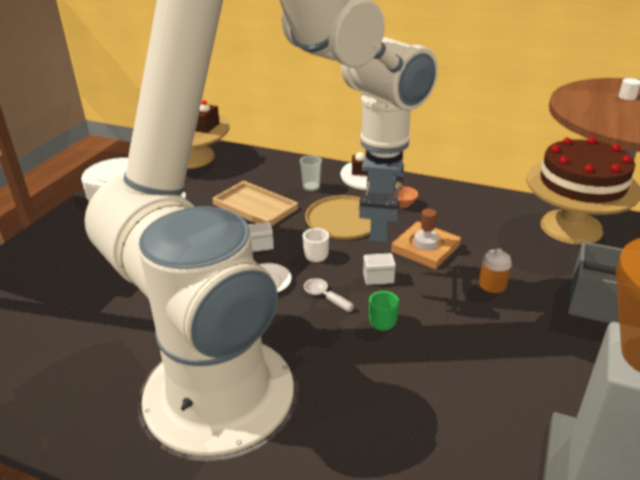

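The tamper stands upright in the recess at (428,232). The gripper at (383,210) is above the right tin at (378,268).

>>> servo_tool --plan '[[0.075,[-0.002,0.0015,0.01],[0,0,-7]],[0.075,[-0.002,0.0015,0.025],[0,0,-14]],[0.075,[-0.002,0.0015,0.045],[0,0,-16.5]],[0.075,[-0.002,0.0015,0.075],[0,0,-16.5]],[0.075,[-0.002,0.0015,0.1],[0,0,-16.5]],[0.075,[-0.002,0.0015,0.113],[0,0,-16.5]],[0.06,[-0.002,0.0015,0.113],[0,0,-16.5]],[0.035,[-0.002,0.0015,0.113],[0,0,-16.5]],[0.035,[-0.002,0.0015,0.113],[0,0,-16.5]],[0.035,[-0.002,0.0015,0.113],[0,0,-16.5]],[0.035,[-0.002,0.0015,0.113],[0,0,-16.5]],[0.035,[-0.002,0.0015,0.113],[0,0,-16.5]]]' --force 25

```text
time_s: 7.27
eef_pos: [427.9, -170.7, 18.8]
tool_rot: [3.141, 0.001, 2.054]
contact_force: [-1.0, 0.5, 10.3]
opening: 43.9
gripper_force: 24.9
```

```bash
python3 -c "
import numpy as np
a=np.deg2rad(74);print(np.array([608.5,236])+45*np.array([np.cos(a),np.sin(a)]),np.array([608.5,236])-45*np.array([np.cos(a),np.sin(a)]))"; python3 go.py 426 -170 130 118 596 193 130 74
```

```text
[620.90368101 279.25677632] [596.09631899 192.74322368]
t 7.27 p [ 427.9 -170.7   18.8] rot [3.141e+00 1.000e-03 2.054e+00] open 43.9 gf 24.9
[np.float64(426.0), np.float64(-170.0), np.float64(130.0), np.float64(118.0)] -> [ 0.0014 -0.0013 -0.1112] [ 0.1  0.1 -0.3]
[np.float64(596.0), np.float64(193.0), np.float64(130.0), np.float64(74.0)] -> [ 0.2438  0.318  -0.1113] [ 0.1  0.1 43.7]
```

>>> servo_tool --plan '[[0.035,[0,0,-0.015],[0,0,0]],[0.035,[0,0,-0.045],[0,0,0]],[0.035,[0.0,0.0,-0.08],[0,0,0]],[0.035,[0.012,0.016,-0.111],[0,0,4]],[0.035,[0.033,0.043,-0.111],[0,0,9]],[0.035,[0.055,0.071,-0.111],[0,0,14]],[0.035,[0.077,0.1,-0.111],[0,0,19]],[0.035,[0.099,0.128,-0.111],[0,0,24]],[0.035,[0.12,0.156,-0.111],[0,0,29]],[0.035,[0.142,0.185,-0.111],[0,0,34]],[0.035,[0.163,0.212,-0.111],[0,0,39]],[0.035,[0.185,0.241,-0.111],[0,0,43.7]]]'

```text
time_s: 8.27
eef_pos: [554.8, 107.1, 129.4]
tool_rot: [3.141, -0.0, 1.287]
contact_force: [0.2, -0.7, -1.1]
opening: 44.1
gripper_force: 24.9
```

```bash
python3 go.py 596 193 130 74 596 193 24 74
```

```text
t 8.27 p [554.8 107.1 129.4] rot [ 3.141 -0.     1.287] open 44.1 gf 24.9
[np.float64(596.0), np.float64(193.0), np.float64(130.0), np.float64(74.0)] -> [ 0.0939  0.0155 -0.0005] [ 0.  -0.  -0.2]
[np.float64(596.0), np.float64(193.0), np.float64(24.0), np.float64(74.0)] -> [0.0939 0.0155 0.1055] [ 0.  -0.  -0.2]
```

>>> servo_tool --plan '[[0.035,[0.033,0.005,0],[0,0,0]],[0.035,[0.065,0.01,0],[0,0,0]],[0.035,[0.094,0.015,0],[0,0,0]],[0.035,[0.094,0.015,0.02],[0,0,0]],[0.035,[0.094,0.015,0.05],[0,0,0]],[0.035,[0.094,0.015,0.075],[0,0,0]],[0.035,[0.094,0.015,0.09],[0,0,0]],[0.035,[0.094,0.015,0.098],[0,0,0]],[0.035,[0.094,0.015,0.102],[0,0,0]],[0.035,[0.094,0.015,0.104],[0,0,0]],[0.035,[0.094,0.015,0.105],[0,0,0]],[0.035,[0.094,0.015,0.105],[0,0,0]]]'

```text
time_s: 9.27
eef_pos: [595.5, 191.8, 24.8]
tool_rot: [3.14, -0.001, 1.292]
contact_force: [0.5, -0.4, -1.9]
opening: 43.7
gripper_force: 24.9
```

>>> servo_tool --plan '[[0.035,[0,0,0.0007],[0,0,0]],[0.035,[0,0,0.0014],[0,0,0]],[0.035,[0,0,0.0014],[0,0,0]],[0.05,[0,0,0.0014],[0,0,0]],[0.06,[0,0,0.0014],[0,0,0]],[0.06,[0,0,0.0014],[0,0,0]],[0.06,[0,0,0.0014],[0,0,0]],[0.06,[0,0,-0.02],[0,0,0]],[0.06,[0,0,-0.05],[0,0,0]],[0.06,[0,0,-0.08],[0,0,0]],[0.06,[0,0,-0.11],[0,0,0]],[0.06,[0,0,-0.11],[0,0,0]]]'

```text
time_s: 10.27
eef_pos: [597.7, 192.3, 139.6]
tool_rot: [3.135, -0.004, 1.292]
contact_force: [1.3, 1.3, 1.2]
opening: 60.0
gripper_force: 0.0
```

```bash
python3 go.py 445 140 120 123.5 445 140 17 123.5
```

```text
t 10.27 p [597.7 192.3 139.6] rot [ 3.135 -0.004  1.292] open 60.0 gf 0.0
[np.float64(445.0), np.float64(140.0), np.float64(120.0), np.float64(123.5)] -> [-0.0924 -0.1326  0.0183] [  0.5  -0.  -49.5]
[np.float64(445.0), np.float64(140.0), np.float64(17.0), np.float64(123.5)] -> [-0.0928 -0.1333  0.1213] [  0.5  -0.  -49.5]
```

>>> servo_tool --plan '[[0.075,[-0.092,-0.133,0.01],[0,0,-49]],[0.075,[-0.092,-0.133,0.01],[0,0,-49]],[0.075,[-0.092,-0.133,0.01],[0,0,-49]],[0.075,[-0.092,-0.133,0.01],[0,0,-49]],[0.075,[-0.092,-0.133,0.01],[0,0,-49]],[0.075,[-0.092,-0.133,0.01],[0,0,-49]],[0.075,[-0.092,-0.133,0.01],[0,0,-49]],[0.075,[-0.092,-0.133,0.01],[0,0,-49]],[0.075,[-0.092,-0.133,0.01],[0,0,-49]]]'

```text
time_s: 11.02
eef_pos: [441.8, 139.9, 123.9]
tool_rot: [3.141, 0.0, 2.144]
contact_force: [0.2, 0.2, 0.3]
opening: 75.0
gripper_force: 0.0
```

```bash
python3 go.py 445 140 17 123.5; python3 - <<'E'
from h import *
snap('side','side4')
E
```

```text
t 11.02 p [441.8 139.9 123.9] rot [3.141 0.    2.144] open 75.0 gf 0.0
[np.float64(445.0), np.float64(140.0), np.float64(17.0), np.float64(123.5)] -> [-0.0016  0.0027  0.1069] [ 0.   0.  -0.7]
```

View pics/side4.png

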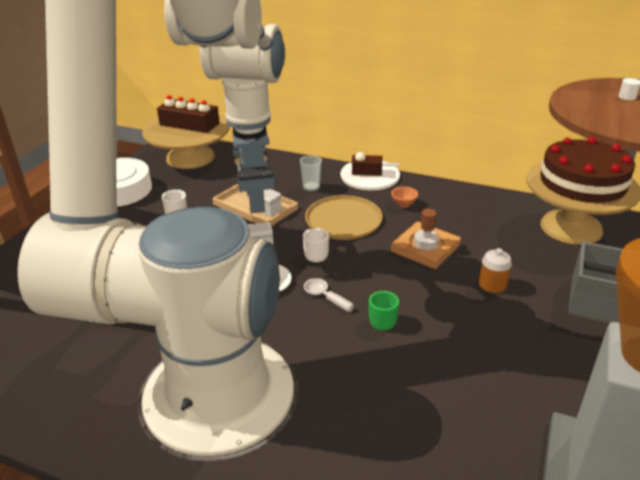

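The first tin stands in the tray near (268,200), partly behind the gripper, and the tamper is still at (428,232). Grasping the second tin.

>>> servo_tool --plan '[[0.075,[-0.001,0.002,0.025],[0,0,-0.7]],[0.075,[-0.001,0.002,0.05],[0,0,-0.7]],[0.075,[-0.001,0.002,0.075],[0,0,-0.7]],[0.075,[-0.001,0.002,0.095],[0,0,-0.7]],[0.075,[-0.001,0.002,0.106],[0,0,-0.7]],[0.075,[-0.001,0.002,0.106],[0,0,-0.7]],[0.06,[-0.001,0.002,0.106],[0,0,-0.7]],[0.035,[-0.001,0.002,0.106],[0,0,-0.7]],[0.035,[-0.001,0.002,0.106],[0,0,-0.7]],[0.035,[-0.001,0.002,0.106],[0,0,-0.7]],[0.035,[-0.001,0.002,0.106],[0,0,-0.7]],[0.035,[-0.001,0.002,0.106],[0,0,-0.7]]]'

```text
time_s: 12.07
eef_pos: [444.6, 140.2, 18.6]
tool_rot: [3.14, 0.001, 2.159]
contact_force: [-0.4, 1.7, 9.1]
opening: 43.6
gripper_force: 25.0
```

```bash
python3 go.py 445 140 130 123.5 621 280 130 74
```

```text
t 12.07 p [444.6 140.2  18.6] rot [3.140e+00 1.000e-03 2.159e+00] open 43.6 gf 25.0
[np.float64(445.0), np.float64(140.0), np.float64(130.0), np.float64(123.5)] -> [-0.0005  0.0004 -0.1114] [0.1 0.  0.2]
[np.float64(621.0), np.float64(280.0), np.float64(130.0), np.float64(74.0)] -> [ 0.0183  0.2245 -0.1111] [ 0.1 -0.  49.7]
```

>>> servo_tool --plan '[[0.035,[0,0,-0.015],[0,0,0]],[0.035,[0,0,-0.045],[0,0,0]],[0.035,[0.0,0.0,-0.08],[0,0,4]],[0.035,[0.001,0.015,-0.111],[0,0,10]],[0.035,[0.004,0.045,-0.111],[0,0,16]],[0.035,[0.006,0.075,-0.111],[0,0,22]],[0.035,[0.009,0.105,-0.111],[0,0,28]],[0.035,[0.011,0.135,-0.111],[0,0,34]],[0.035,[0.013,0.165,-0.111],[0,0,40]],[0.035,[0.016,0.195,-0.111],[0,0,46]],[0.035,[0.018,0.224,-0.111],[0,0,49.7]],[0.035,[0.018,0.224,-0.111],[0,0,49.7]]]'

```text
time_s: 13.07
eef_pos: [623.7, 282.3, 128.8]
tool_rot: [3.139, -0.002, 1.288]
contact_force: [-1.8, -0.6, -1.2]
opening: 44.3
gripper_force: 25.0
```

>>> servo_tool --plan '[[0.035,[0,0,0],[0,0,0]],[0.035,[0,0,0],[0,0,0]],[0.035,[0,0,0],[0,0,0]]]'

```text
time_s: 13.32
eef_pos: [619.4, 278.8, 128.8]
tool_rot: [-3.141, 0.001, 1.292]
contact_force: [1.2, 0.5, -1.1]
opening: 44.2
gripper_force: 25.0
```

```bash
python3 go.py 621 280 24 74
```

```text
t 13.32 p [619.4 278.8 128.8] rot [-3.141e+00  1.000e-03  1.292e+00] open 44.2 gf 25.0
[np.float64(621.0), np.float64(280.0), np.float64(24.0), np.float64(74.0)] -> [0.0016 0.0013 0.1048] [-0.  0.  0.]
```

>>> servo_tool --plan '[[0.035,[0,0,0.02],[0,0,0]],[0.035,[0,0,0.045],[0,0,0]],[0.035,[0,0,0.07],[0,0,0]],[0.035,[0,0,0.088],[0,0,0]],[0.035,[0,0,0.097],[0,0,0]],[0.035,[0,0,0.101],[0,0,0]],[0.035,[0,0,0.103],[0,0,0]],[0.035,[0,0,0.1045],[0,0,0]],[0.035,[0,0,0.1055],[0,0,0]],[0.035,[0,0,0.106],[0,0,0]],[0.035,[0,0,0.106],[0,0,0]]]'

```text
time_s: 14.23
eef_pos: [620.7, 279.6, 23.7]
tool_rot: [3.141, -0.001, 1.292]
contact_force: [0.5, 0.3, 1.1]
opening: 44.2
gripper_force: 25.0
```

Down on the floor. Release and rise; next is cup A at (495.5,412).

>>> servo_tool --plan '[[0.05,[0,0,0],[0,0,0]],[0.06,[0,0,0],[0,0,0]],[0.06,[0,0,0],[0,0,0]],[0.06,[0,0,0],[0,0,0]],[0.06,[0,0,-0.02],[0,0,0]],[0.06,[0,0,-0.05],[0,0,0]],[0.06,[0,0,-0.08],[0,0,0]],[0.06,[0,0,-0.11],[0,0,0]],[0.06,[0,0,-0.11],[0,0,0]],[0.06,[0,0,-0.11],[0,0,0]]]'

```text
time_s: 15.07
eef_pos: [621.3, 279.8, 134.9]
tool_rot: [3.139, -0.002, 1.292]
contact_force: [-0.5, 1.2, -0.9]
opening: 60.0
gripper_force: 0.0
```

```bash
python3 go.py 495.5 412 130 74 495.5 412 18 74; python3 - <<'E'
from h import *
snap('side','side5'); snap('top','top5')
E
sed -i "s/top3/top5/;s/side3/side5/" m.py; python3 m.py | egrep 'cupA|cupB'
```

```text
t 15.07 p [621.3 279.8 134.9] rot [ 3.139e+00 -2.000e-03  1.292e+00] open 60.0 gf 0.0
[np.float64(495.5), np.float64(412.0), np.float64(130.0), np.float64(74.0)] -> [ 0.0925 -0.1573  0.0046] [ 0.2 -0.1  0. ]
[np.float64(495.5), np.float64(412.0), np.float64(18.0), np.float64(74.0)] -> [ 0.0922 -0.1576  0.1166] [ 0.2 -0.1  0. ]
cupA T 0
cupA S 275 ray [494. 408.] ztop [50.1 58.4] rect [492.5 412. ] [62.5 61.6] 85.8 circ [493.1 413.9] 33.4
cupB T 141 ray [459.  -4.] ztop [56.6 63.1] rect [460.3  -4.5] [57.3 57.8] 3.1 circ [460.8  -4.8] 29.6
cupB S 327 ray [459.  -4.] ztop [50.7 59.3] rect [455.2  -2.9] [64.9 57.9] 45.6 circ [453.5  -2.2] 33.5
```

View pics/side5.png

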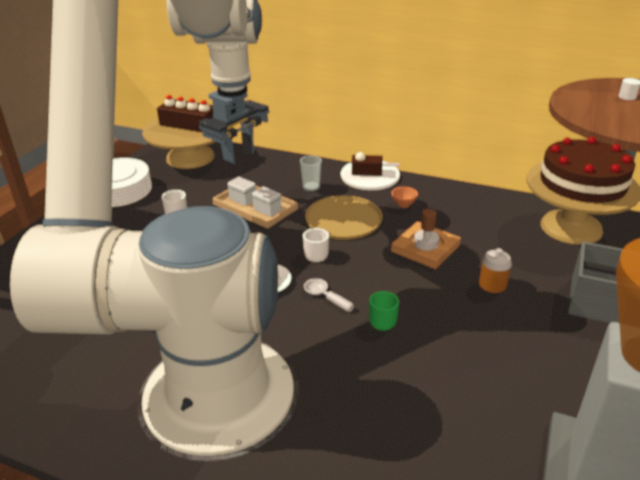

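Both tins stand in the wooden tray at (241,190) and (267,200). On to cup A.

>>> servo_tool --plan '[[0.09,[0.092,-0.157,0.005],[0,0,0]],[0.09,[0.092,-0.157,0.005],[0,0,0]],[0.09,[0.092,-0.157,0.005],[0,0,0]],[0.09,[0.092,-0.157,0.005],[0,0,0]],[0.09,[0.092,-0.157,0.005],[0,0,0]],[0.09,[0.092,-0.157,0.005],[0,0,0]],[0.09,[0.092,-0.157,0.005],[0,0,0]],[0.09,[0.092,-0.157,0.005],[0,0,0]],[0.09,[0.092,-0.157,0.005],[0,0,0]]]'

```text
time_s: 15.92
eef_pos: [495.4, 410.1, 127.4]
tool_rot: [-3.141, 0.001, 1.291]
contact_force: [0.2, 0.3, -0.4]
opening: 90.0
gripper_force: 0.0
```

```bash
python3 go.py 495.5 412 18 74
```

```text
t 15.92 p [495.4 410.1 127.4] rot [-3.141e+00  1.000e-03  1.291e+00] open 90.0 gf 0.0
[np.float64(495.5), np.float64(412.0), np.float64(18.0), np.float64(74.0)] -> [ 0.0019 -0.0005  0.1094] [-0.  0. -0.]
```

>>> servo_tool --plan '[[0.09,[0.001,0,0.025],[0,0,0]],[0.09,[0.001,0,0.05],[0,0,0]],[0.09,[0.001,0,0.075],[0,0,0]],[0.09,[0.001,0,0.1],[0,0,0]],[0.09,[0.001,0,0.11],[0,0,0]],[0.09,[0.001,0,0.11],[0,0,0]],[0.075,[0.001,0,0.11],[0,0,0]],[0.05,[0.001,0,0.11],[0,0,0]],[0.05,[0.001,0,0.11],[0,0,0]],[0.05,[0.001,0,0.11],[0,0,0]],[0.05,[0.001,0,0.11],[0,0,0]],[0.05,[0.001,0,0.11],[0,0,0]]]'

```text
time_s: 16.92
eef_pos: [495.5, 412.4, 18.9]
tool_rot: [3.14, -0.001, 1.292]
contact_force: [0.9, -1.4, 7.9]
opening: 59.7
gripper_force: 25.0
```

```bash
python3 go.py 495.5 412 140 74 635 31 140 74
```

```text
t 16.92 p [495.5 412.4  18.9] rot [ 3.140e+00 -1.000e-03  1.292e+00] open 59.7 gf 25.0
[np.float64(495.5), np.float64(412.0), np.float64(140.0), np.float64(74.0)] -> [-0.0002  0.0003 -0.1211] [ 0.1 -0.1  0. ]
[np.float64(635.0), np.float64(31.0), np.float64(140.0), np.float64(74.0)] -> [-0.3282  0.2392 -0.1212] [ 0.1 -0.1  0. ]
```

>>> servo_tool --plan '[[0.05,[0,0,-0.015],[0,0,0]],[0.05,[0,0,-0.045],[0,0,0]],[0.05,[0,0,-0.08],[0,0,0]],[0.05,[-0.012,0.009,-0.11],[0,0,0]],[0.05,[-0.036,0.026,-0.121],[0,0,0]],[0.05,[-0.061,0.045,-0.121],[0,0,0]],[0.05,[-0.086,0.063,-0.121],[0,0,0]],[0.05,[-0.111,0.081,-0.121],[0,0,0]],[0.05,[-0.136,0.099,-0.121],[0,0,0]],[0.05,[-0.161,0.117,-0.121],[0,0,0]],[0.05,[-0.186,0.135,-0.121],[0,0,0]],[0.05,[-0.211,0.153,-0.121],[0,0,0]]]'

```text
time_s: 17.92
eef_pos: [584.2, 165.7, 139.2]
tool_rot: [3.141, -0.0, 1.292]
contact_force: [1.0, -0.2, -1.0]
opening: 59.8
gripper_force: 25.0
```

>>> servo_tool --plan '[[0.05,[-0.025,0.018,0],[0,0,0]],[0.05,[-0.05,0.037,0],[0,0,0]],[0.05,[-0.075,0.055,0],[0,0,0]],[0.05,[-0.1,0.073,0],[0,0,0]],[0.05,[-0.112,0.082,0],[0,0,0]],[0.05,[-0.117,0.086,0],[0,0,0]],[0.05,[-0.117,0.086,0],[0,0,0]],[0.05,[-0.117,0.086,0],[0,0,0]],[0.05,[-0.117,0.086,0],[0,0,0]]]'

```text
time_s: 18.67
eef_pos: [634.0, 32.3, 139.0]
tool_rot: [-3.141, -0.0, 1.293]
contact_force: [-0.7, -0.8, -0.9]
opening: 59.9
gripper_force: 25.0
```

```bash
python3 go.py 635 31 23 74
```

```text
t 18.67 p [634.   32.3 139. ] rot [-3.141 -0.     1.293] open 59.9 gf 25.0
[np.float64(635.0), np.float64(31.0), np.float64(23.0), np.float64(74.0)] -> [-0.0009  0.0014  0.116 ] [-0.  -0.   0.1]
```

Floor contact is expected at TCP z ≈ 22.9.

>>> servo_tool --plan '[[0.05,[0,0,0.02],[0,0,0]],[0.05,[0,0,0.045],[0,0,0]],[0.05,[0,0,0.07],[0,0,0]],[0.05,[0,0,0.095],[0,0,0]],[0.05,[0,0,0.106],[0,0,0]],[0.05,[0,0,0.111],[0,0,0]],[0.05,[0,0,0.113],[0,0,0]],[0.05,[0,0,0.115],[0,0,0]],[0.05,[0,0,0.116],[0,0,0]],[0.05,[0,0,0.117],[0,0,0]],[0.05,[0,0,0.117],[0,0,0]]]'

```text
time_s: 19.58
eef_pos: [635.1, 31.0, 23.0]
tool_rot: [3.14, -0.0, 1.292]
contact_force: [0.9, 0.1, 1.3]
opening: 59.8
gripper_force: 25.0
```

>>> servo_tool --plan '[[0.065,[0,0,0],[0,0,0]],[0.075,[0,0,0],[0,0,0]],[0.08,[0,0,0],[0,0,0]],[0.08,[0,0,0],[0,0,0]],[0.08,[0,0,-0.02],[0,0,0]],[0.08,[0,0,-0.05],[0,0,0]],[0.08,[0,0,-0.08],[0,0,0]],[0.08,[0,0,-0.11],[0,0,0]],[0.08,[0,0,-0.11],[0,0,0]],[0.08,[0,0,-0.11],[0,0,0]]]'

```text
time_s: 20.42
eef_pos: [635.5, 30.9, 133.7]
tool_rot: [3.138, -0.001, 1.292]
contact_force: [-0.6, -0.2, -0.4]
opening: 80.0
gripper_force: 0.0
```

```bash
python3 go.py 457 -4 130 74 457 -4 18 74
```

```text
t 20.42 p [635.5  30.9 133.7] rot [ 3.138e+00 -1.000e-03  1.292e+00] open 80.0 gf 0.0
[np.float64(457.0), np.float64(-4.0), np.float64(130.0), np.float64(74.0)] -> [-0.0827 -0.162   0.0031] [ 0.2 -0.   0. ]
[np.float64(457.0), np.float64(-4.0), np.float64(18.0), np.float64(74.0)] -> [-0.0827 -0.1624  0.1151] [ 0.2 -0.   0. ]
```

>>> servo_tool --plan '[[0.09,[-0.083,-0.162,0.003],[0,0,0]],[0.09,[-0.083,-0.162,0.003],[0,0,0]],[0.09,[-0.083,-0.162,0.003],[0,0,0]],[0.09,[-0.083,-0.162,0.003],[0,0,0]],[0.09,[-0.083,-0.162,0.003],[0,0,0]],[0.09,[-0.083,-0.162,0.003],[0,0,0]],[0.09,[-0.083,-0.162,0.003],[0,0,0]],[0.09,[-0.083,-0.162,0.003],[0,0,0]],[0.09,[-0.083,-0.162,0.003],[0,0,0]]]'

```text
time_s: 21.17
eef_pos: [456.8, -4.2, 128.6]
tool_rot: [3.141, -0.0, 1.292]
contact_force: [-0.2, -0.6, 0.1]
opening: 90.1
gripper_force: 0.0
```

```bash
python3 go.py 457 -4 18 74;  python3 - <<'E'
from h import *
snap('side','side6')
E
```

```text
t 21.17 p [456.8  -4.2 128.6] rot [ 3.141 -0.     1.292] open 90.1 gf 0.0
[np.float64(457.0), np.float64(-4.0), np.float64(18.0), np.float64(74.0)] -> [3.000e-04 1.000e-04 1.106e-01] [ 0. -0.  0.]
```

View pics/side6.png

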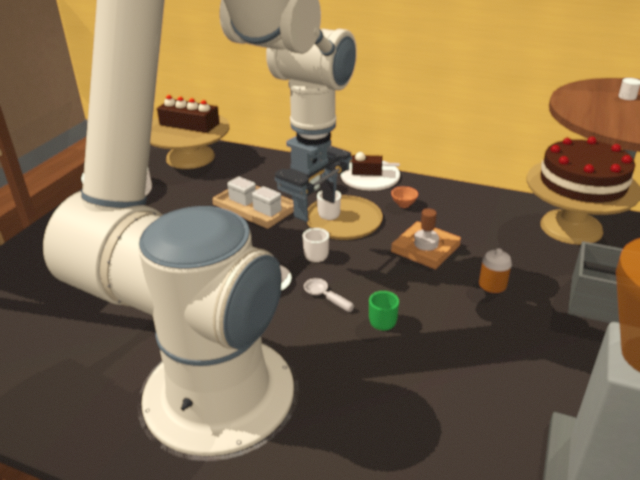

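The first cup stands on the brass tray at (329,204), and the open gripper is over the second at (316,245).

>>> servo_tool --plan '[[0.09,[0,0,0.025],[0,0,0]],[0.09,[0,0,0.05],[0,0,0]],[0.09,[0,0,0.075],[0,0,0]],[0.09,[0,0,0.1],[0,0,0]],[0.09,[0,0,0.11],[0,0,0]],[0.09,[0,0,0.11],[0,0,0]],[0.075,[0,0,0.11],[0,0,0]],[0.05,[0,0,0.11],[0,0,0]],[0.05,[0,0,0.11],[0,0,0]],[0.05,[0,0,0.11],[0,0,0]],[0.05,[0,0,0.11],[0,0,0]],[0.05,[0,0,0.11],[0,0,0]]]'

```text
time_s: 22.22
eef_pos: [456.6, -4.4, 19.5]
tool_rot: [3.14, -0.0, 1.292]
contact_force: [0.8, 0.9, 9.1]
opening: 58.2
gripper_force: 25.0
```

```bash
python3 go.py 635 -53 150 74
```

```text
t 22.22 p [456.6  -4.4  19.5] rot [ 3.14  -0.     1.292] open 58.2 gf 25.0
[np.float64(635.0), np.float64(-53.0), np.float64(150.0), np.float64(74.0)] -> [ 0.0024  0.1851 -0.1302] [ 0.1 -0.   0. ]
```

>>> servo_tool --plan '[[0.05,[0,0,-0.015],[0,0,0]],[0.05,[0,0,-0.045],[0,0,0]],[0.05,[0,0,-0.08],[0,0,0]],[0.05,[0,0.012,-0.11],[0,0,0]],[0.05,[0.001,0.04,-0.13],[0,0,0]],[0.05,[0.001,0.07,-0.13],[0,0,0]],[0.05,[0.002,0.1,-0.13],[0,0,0]],[0.05,[0.002,0.13,-0.13],[0,0,0]],[0.05,[0.002,0.16,-0.13],[0,0,0]],[0.05,[0.002,0.178,-0.13],[0,0,0]],[0.05,[0.002,0.185,-0.13],[0,0,0]],[0.05,[0.002,0.185,-0.13],[0,0,0]]]'

```text
time_s: 23.22
eef_pos: [634.9, -53.6, 148.6]
tool_rot: [-3.142, 0.0, 1.292]
contact_force: [-0.6, 0.4, -2.1]
opening: 58.4
gripper_force: 25.0
```

>>> servo_tool --plan '[[0.05,[0,0,0],[0,0,0]],[0.05,[0,0,0],[0,0,0]],[0.05,[0,0,0],[0,0,0]]]'

```text
time_s: 23.47
eef_pos: [633.1, -52.8, 149.1]
tool_rot: [-3.141, 0.0, 1.292]
contact_force: [-0.9, 0.3, -1.1]
opening: 58.4
gripper_force: 25.0
```

```bash
python3 go.py 635 -53 23.5 74
```

```text
t 23.47 p [633.1 -52.8 149.1] rot [-3.141  0.     1.292] open 58.4 gf 25.0
[np.float64(635.0), np.float64(-53.0), np.float64(23.5), np.float64(74.0)] -> [0.0004 0.0019 0.1256] [-0.  0.  0.]
```

>>> servo_tool --plan '[[0.05,[0,0,0.025],[0,0,0]],[0.05,[0,0,0.055],[0,0,0]],[0.05,[0,0,0.085],[0,0,0]],[0.05,[0,0,0.105],[0,0,0]],[0.05,[0,0,0.116],[0,0,0]],[0.05,[0,0,0.121],[0,0,0]],[0.05,[0,0,0.123],[0,0,0]],[0.05,[0,0,0.1245],[0,0,0]],[0.05,[0,0,0.1255],[0,0,0]],[0.05,[0,0,0.1265],[0,0,0]],[0.05,[0,0,0.1265],[0,0,0]]]'

```text
time_s: 24.38
eef_pos: [635.0, -53.4, 23.6]
tool_rot: [3.14, -0.0, 1.292]
contact_force: [-0.8, 0.1, 3.4]
opening: 58.5
gripper_force: 25.0
```

>>> servo_tool --plan '[[0.065,[0,0,0],[0,0,0]],[0.075,[0,0,0],[0,0,0]],[0.08,[0,0,0],[0,0,0]],[0.08,[0,0,0],[0,0,0]],[0.08,[0,0,-0.02],[0,0,0]],[0.08,[0,0,-0.05],[0,0,0]],[0.08,[0,0,-0.08],[0,0,0]],[0.08,[0,0,-0.11],[0,0,0]],[0.08,[0,0,-0.14],[0,0,0]],[0.08,[0,0,-0.17],[0,0,0]],[0.08,[0,0,-0.2],[0,0,0]],[0.08,[0,0,-0.2],[0,0,0]]]'

```text
time_s: 25.38
eef_pos: [636.8, -53.7, 228.6]
tool_rot: [3.133, -0.001, 1.292]
contact_force: [0.7, 0.6, 0.4]
opening: 80.3
gripper_force: 0.0
```

```bash
python3 - <<'E'
from h import *
snap('side','side7'); snap('top','top7')
T,S=[pickle.load(open(f'pics/{n}7.pkl','rb')) for n in('top','side')]
for n,x,y,r,zl,zh in(('cup1',635,31,40,45,75),('cup2',635,-53,40,45,75),('tin1',595.5,192,45,48,70),('tin2',620.7,280,45,48,70),('tamper',580,-240,25,80,115),('jug',350,316,75,60,100),('pourer',492,-412,45,30,110)):
    for k,c in(('T',T),('S',S)):
        P=cloud(c); q=P[(np.hypot(P[...,0]-x,P[...,1]-y)<r)&(P[...,2]>zl)&(P[...,2]<zh)]
        if len(q)>8: rc=cv2.minAreaRect(q[:,:2].astype(np.float32)); print(n,k,len(q),np.round(rc[0],1),np.round(rc[1],1),np.round(np.percentile(q[:,2],[50,95]),1))
E
```

```text
cup1 S 257 [630.6  32.2] [64.7 60.3] [54.3 61.1]
cup2 S 267 [631.6 -53.2] [59.3 65.6] [54.2 61.4]
tin1 T 398 [598.  191.4] [64.7 45. ] [57.4 62.9]
tin1 S 252 [593.6 191.3] [68.5 55. ] [55.3 58.7]
tin2 T 398 [623.  277.4] [65.  46.1] [57.3 62.8]
tin2 S 242 [615.6 278. ] [65.5 49.6] [54.6 58.2]
tamper T 151 [ 584.9 -240.2] [34.3 31.4] [101.4 106.9]
tamper S 183 [ 578.2 -240.2] [31.4 37.6] [ 96.7 101.9]
pourer T 503 [ 497.2 -412.9] [60.4 56.8] [75.9 87.5]
pourer S 790 [ 488.1 -413.7] [57.8 57.3] [65.5 84.4]
```

View pics/side7.png

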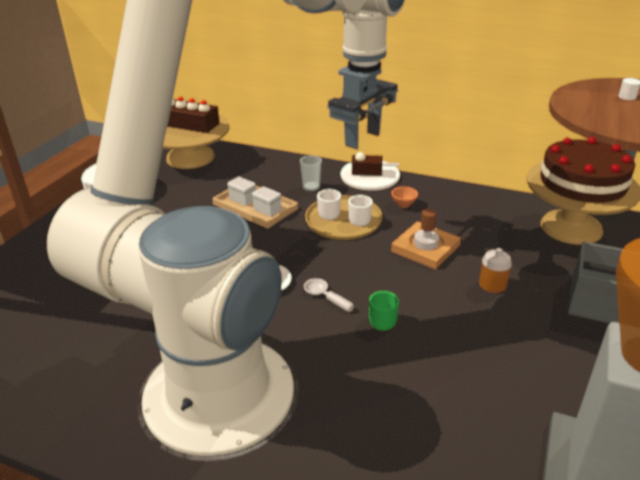

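The cups are on the brass tray at (329,204) and (360,210), the tins are in the wooden tray, and the tamper is in the recess at (428,232). All heights and positions check out, so I'm handing in.

```bash
python3 -c "
from workcell import manip; print(manip.close_job())"
```

```text
the job is handed in; nothing more can be done
None
```

The job is handed in with no verdict returned: both cups are on the brass tray, both tins in the wooden tray and the tamper in its recess; the pourer was seen unmoved, but the arm hid the milk jug in the final check.

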